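# Tip the bushings out of the locking tray

### The arm

A 6-joint arm with a two-finger parallel gripper is mounted at the origin on a cart in front of the work surface, level with it; the furniture and walls round the work are solid. World frame = base frame: x ahead of the robot, y to its left, z up, the work surface at z = 0. Lengths are in m, angles in rad, forces in N, time in s.
With the tool pointing down it reaches from about 0.35 to 0.775 m from the base axis. Payload 5.5 kg.
Tool frame: the origin (TCP) lies on the centre line of the jaws, within the pads' length; the fingertips stand 11 mm ahead of it and the grasp point (between the pads) lies 8 mm behind it; z points along the fingers, y is the line along which they close (so a half turn about z gives the same grasp; the last joint's range is limited). The gripper opens to 85 mm and grips with 20 to 120 N. Pads are 22 mm wide; open, the fingers measure 114 mm over their backs; the gripper's body (76 mm by 85 mm) begins 54 mm behind the grasp point. The pads swing forward as they close: fully open they stand 13 mm farther back than shut.
Start: joints at [1.078, 0.313, 0.046, 1.304, 0, 1.431], TCP at [0.199, 0.54, 0.242] pointing down, gripper open.
Joint ranges: [-2.76, 2.76], [-0.86, 1.69], [-1.03, 1.26], [-2.2, 2.34], [-1.47, 1.5], [-3.14, 3.14]. Speed limits (rad/s): [2.57, 2.57, 3.14, 3.14, 3.14, 3.14].

### API

Orientations are given as a unit quaternion [w, x, y, z].
In Python, from workcell import get_state, eyes, env gives the robot as it stands.
- The arm moves only by the shell command python3 -m inch 'ROWS' [OPENING] [FORCE]. ROWS is JSON, one flat list of numbers, 4 for each row, row after row: the shift along the tool's x, y, z in cm, then the turn about the tool's z in rad. A call has exactly 5 rows; each row shifts and turns the commanded pose from where the row before left it, along the tool's axes as they then stand; what a row does not reach is not made up. A row lasts 1/12 s, in which the tool goes at most 41.7 mm and 7.16 degrees, less where a joint would pass 70% of its speed; a pose out of reach is approached as far as the arm can. A call is refused whole if a number of a shift passes 4.17 or a number of a turn 0.125, either way. A call with a gripper value outside its range is refused whole. OPENING is the opening, from -1 (shut) to 1 (fully open), set as the call begins (- or left out, the last holds). The fingers move at their own pace and stop on an object; FORCE is the grip in N (left out, the last holds). Time passes only in rows, so rows that do not move let the fingers close, or fill a call up. It gives the time, the measured TCP pose, the force, the opening and the grip force at its end, in the units of the state.
- get_state(): the state, without advancing time (a new reading comes with each control period).
- eyes.read_camera(name): name is "side" or "top" or "wrist"; returns the picture (400x640x3 uint8, red, green, blue); there is no depth.
- eyes.camera_info(name): a dict with "fovy" (degrees; the focal length in pixels is half the picture's height over the tangent of half this angle, whatever the lens; pixels are square), "cx", "cy" (the principal point, pixels), "D" ([k1, k2, p1, p2, k3] as OpenCV has them; the pictures are not rectified), "xyz" and "orientation" of the camera in the world. Camera axes: x right, y down, z forward; pixel columns grow to the right and rows downward; lengths in m; the calibration is good to about 2 mm. A picture is of the moment at which its call begins: read the wrist's pose just before it. camera_info takes no time and is no camera call; for the wrist camera it gives the pose at the moment of the call.
- env.hand_in(): hands the job in; it is judged then, once.
The state is a dict: "clock": time; "joint_pos": joint angles; "qvel": joint speeds; "tau": joint torques, N m; "tcp_pos": TCP position; "orientation": TCP orientation; "wrist_force": force on the tool from outside, world axes, zero at the start; "ft_torque": the same for the moment, N m; "finger_gap": finger opening in m; "grip_force": force on a finger pad.
Only numpy, scipy, OpenCV 4.12 (cv2) and the standard library are available. Lean on these libraries where they do the work, as an engineer would, in place of code of your own. Each camera call takes 0.05 s, during which the arm holds its last target. There are 200 camera calls.

### The job

Empty the five brass bushings from the tilting tray into the black bowl under its spout. The tray is locked level: pull the red lock knob out along its sloping axis and park it with a quarter turn clockwise, then press the tray's front edge down so that every bushing slides through the spout into the bowl. Finally let the tray come back level and turn the knob back so that its pin goes fully home and the tray is locked again; do not move the bowl or the other things on the bench.

Things in the scene. Friction and masses are not known exactly. Their poses are not given: they have to be found in the camera images.
- stand: Green steel stand, fixed; base 140 x 214 mm, 15 mm high; two 8 mm cheeks (79 to 87 mm either side) reach up to 0.17 m and carry the tray between them. Origin: on the table, under the middle of the hinge; x points the way the tray pours, y to the left of that, z up. The lock knob stands outside the right (-y) cheek, in the plane y = -97 mm, above a bracket and sleeve.
- tray_hinge (a point): Middle of the tray's hinge axis, 150 mm above the table; the hinge axis is the stand's y axis. Round it the aluminium tray: y -72 to +72 mm, x -95 to +86 mm, floor 5 mm and wall tops 27 mm above the hinge when level, narrowing in front to a 70 mm wide open spout.
- tray (a joint): Tilt of the tray, rad: 0 level (rests on its rear stop), 0.68 at its lower stop, with the spout down. Turns about the stand's +y axis. A spring brings it back to 0 when it is let go (0.18 N m at level, 0.41 N m at the lower stop: 2 to 5 N at the press pads). It is locked at 0 as long as the lock pin is home.
- press_left (a point): Middle of the top of the black rubber press pad (about 25 x 25 mm) on the tray's front left corner, beside the spout; 74 mm ahead of, 60 mm to the left of and 30 mm above the hinge when level. Moves and turns with the tray; axes as the stand's when level.
- press_right (a point): The same on the right corner (60 mm to the right), nearer the lock knob.
- lip (a point): Middle of the floor edge at the mouth of the spout, 126 mm ahead of the hinge when level.
- knob_grip (a point): Middle of the lock knob's red bar grip: 14 mm thick (own x), 36 mm long (own y), 21 mm deep along its axis (own z, outward). The axis crosses the hinge axis and leans 35 deg from vertical toward the stand's -x. Grip 108 mm from the hinge axis when home; the 20 mm sleeve below ends 23 mm short of it, the 34 mm bracket 36 mm short. Locked, the bar lies along the stand's y.
- plunger (a joint): How far the lock knob is pulled out along its axis, m: 0 pin home in the tray's index disc, 0.015 fully out. A spring pulls it in (4 N at 0, 8 N at 0.015). A cross pin must be lifted from its slot, 0.0105 m, before the knob can turn; turned and let go, it rests at about 0.0105 on the sleeve, the pin clear of the disc.
- knob (a joint): Turn of the lock knob, rad: 0 cross pin in line with its slot (locked position), growing clockwise seen from outside along the axis, to 1.57 (quarter turn, end stop). It turns only when pulled out 0.0105 m or more, and stays parked past about 0.6. Back at 0 the spring draws the pin home if the tray is level.
- black_bowl: Loose stoneware bowl, black outside, stippled white inside, 137 mm wide, 66 mm high, standing below the spout. Origin: centre of its underside, z up.
- bush0: Flanged brass bushing 1 of 5, loose in the tray: flange 18 mm across and 3 mm thick, barrel 12 mm across, 12 mm high in all, 20 g. Origin: centre of the flange's face. Slides on the tray's floor at a tilt of about 0.3 rad and more.
- bush1: Flanged brass bushing 2 of 5, loose in the tray: flange 18 mm across and 3 mm thick, barrel 12 mm across, 12 mm high in all, 20 g. Origin: centre of the flange's face. Slides on the tray's floor at a tilt of about 0.3 rad and more.
- bush2: Flanged brass bushing 3 of 5, loose in the tray: flange 18 mm across and 3 mm thick, barrel 12 mm across, 12 mm high in all, 20 g. Origin: centre of the flange's face. Slides on the tray's floor at a tilt of about 0.3 rad and more.
- bush3: Flanged brass bushing 4 of 5, loose in the tray: flange 18 mm across and 3 mm thick, barrel 12 mm across, 12 mm high in all, 20 g. Origin: centre of the flange's face. Slides on the tray's floor at a tilt of about 0.3 rad and more.
- bush4: Flanged brass bushing 5 of 5, loose in the tray: flange 18 mm across and 3 mm thick, barrel 12 mm across, 12 mm high in all, 20 g. Origin: centre of the flange's face. Slides on the tray's floor at a tilt of about 0.3 rad and more.
- clutch_pencil: Bystander: yellow mechanical pencil lying flat, 9 x 149 x 10 mm, origin under its centre.
- needle_file: Bystander: needle file with a white handle lying flat, 12 x 179 x 12 mm, origin under its centre.
Things that resemble listed ones, but are neither listed nor needed, are in the scene too. Leave any green look-alike of the black_bowl alone.

How it is judged:
On the way, in this order (a step that is already met when the one before it is completed fails the run):
1. the lock knob is pulled out and parked with a quarter turn, the tray still level (value of joint plunger above 0.0085 m and value of joint knob above 1 rad and value of joint tray below 0.06 rad), for 0.2 s.
2. the tray is tipped and, while it is, all five bushings have slid out of it into the bowl (value of joint tray above 0.2 rad and horizontal distance between each of bush0, bush1, bush2, bush3, bush4 and black_bowl below 0.062 m and height (world z) of each of bush0, bush1, bush2, bush3, bush4 below 0.062 m), for 0.1 s.
At the end, for the whole second after the job is handed in: All five bushings lie at rest in the black bowl (within 62 mm of its axis and below its rim), the bowl is upright, the tray is level (within 0.04 rad), and the lock knob is turned back (within 0.2 rad) with its pin fully home (within 2 mm) (horizontal distance between each of bush0, bush1, bush2, bush3, bush4 and black_bowl below 0.062 m and height (world z) of each of bush0, bush1, bush2, bush3, bush4 below 0.062 m and linear speed of each of bush0, bush1, bush2, bush3, bush4 below 0.03 m/s and value of joint tray below 0.04 rad and value of joint plunger below 0.002 m and value of joint knob below 0.2 rad and angle between black_bowl's own z axis and vertical below 0.1 rad); the robot touches nothing.
It fails at once if the black bowl is shifted by more than 30 mm (distance of black_bowl from where it was at the start of the episode above 0.03 m).
It fails at once if one of the bystanders is moved by more than 25 mm (distance of any of clutch_pencil, needle_file from where it was at the start of the episode above 0.025 m).
It also fails if it takes over 64 s, if anything falls off the work surface, if the arm or the gripper's body presses on something with over 40 N, if the wrist force passes 120 N, or if a joint passes its speed limit or range.

## Working session

There is one attempt and no reset: what is moved stays moved. The work goes in short steps, Python scripts to look and compute and a shell command to move; the robot and the scene stay as the last step left them, time stands still between calls to the robot, and variables do not carry over. Pictures are saved under pics/ and viewed, at most 10 in all, crops included, and the job is handed in when it is done.

```bash
ls; mkdir -p pics; python3 - <<'E'
from workcell import get_state, eyes, env
import cv2, numpy as np
print(get_state())
for n in ("side","top"):
    im=eyes.read_camera(n); cv2.imwrite(f"pics/{n}0.png",im[:,:,::-1]); print(n,eyes.camera_info(n))
print(eyes.camera_info("wrist"))
a=cv2.imread("pics/side0.png")
E
```

```text
pics
{'clock': 0.0, 'joint_pos': array([ 1.07844634e+00,  3.14037729e-01,  4.49734877e-02,  1.30357259e+00,
       -1.02202084e-05,  1.43120814e+00]), 'qvel': array([-0.00152918,  0.00019885,  0.00051735,  0.00111072,  0.00046412,
        0.00063135]), 'tau': array([ 1.59925119e-03, -4.80625999e+01,  2.98534727e+01,  1.94517971e-02,
       -1.42089630e-04, -7.22443758e-06]), 'tcp_pos': array([0.19843252, 0.53916158, 0.24138535]), 'orientation': array([-2.81100029e-04,  1.75467700e-01,  9.84484758e-01, -8.76283894e-04]), 'wrist_force': array([ 0.68178336, -1.00178659, -0.27160199]), 'ft_torque': array([-0.01303711, -0.00166679,  0.04313695]), 'grip_force': 0.0, 'finger_gap': 0.08510485725447506}
side {'fovy': 56.79121531573097, 'cx': 316.44710107115736, 'cy': 199.55472240907187, 'D': array([-0.05958184,  0.        ,  0.        ,  0.        ,  0.        ]), 'xyz': array([ 0.27503851, -0.75398633,  0.76800887]), 'orientation': array([-0.43119469,  0.88453824, -0.16138464,  0.07495498])}
top {'fovy': 50.40053133469092, 'cx': 310.2659864261681, 'cy': 205.06660897310508, 'D': array([0.01603453, 0.        , 0.        , 0.        , 0.        ]), 'xyz': array([ 0.34533393, -0.0152662 ,  1.21344024]), 'orientation': array([-0.04933893,  0.71136174, -0.69681463,  0.07732731])}
{'fovy': 67.59331878688056, 'cx': 315.97658346182834, 'cy': 198.03663640332474, 'D': array([-0.01363647,  0.        ,  0.        ,  0.        ,  0.        ]), 'xyz': array([0.13394986, 0.56444054, 0.37260791]), 'orientation': array([0.11328679, 0.81251612, 0.56651196, 0.07776796])}
```

View pics/top0.png

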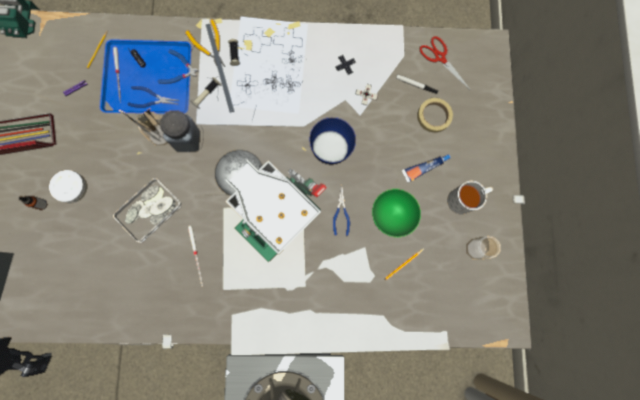

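View pics/side0.png

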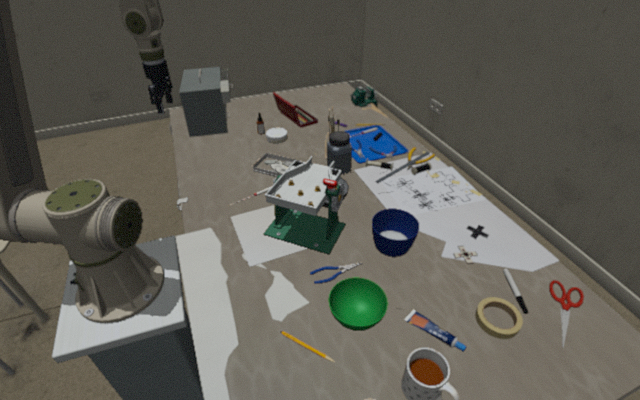

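The top view (robot at the bottom, x up and y left) shows the tray at about (280,205), spout toward the bowl at (237,172), red knob at (318,188). The press pads are at about (267,168) and (232,203).

There are three bowls:
- (237,172): dark outside with a grey stipple inside, under the spout. This one fits the description.
- (332,142): blue, so not it.
- (397,213): the green look-alike, so not it.

I'll confirm the choice in one enlarged crop and measure.

```bash
cat > h.py <<'E'
import numpy as np, cv2
from workcell import get_state, eyes
from scipy.spatial.transform import Rotation as R
def rot(q): return R.from_quat([q[1],q[2],q[3],q[0]])
def ray(ci,uv):
    f=200/np.tan(np.radians(ci["fovy"]/2)); K=np.array([[f,0,ci["cx"]],[0,f,ci["cy"]],[0,0,1]])
    p=cv2.undistortPoints(np.array([[uv]],float),K,ci["D"])[0,0]
    d=rot(ci["orientation"]).apply([p[0],p[1],1]); return np.array(ci["xyz"]),d/np.linalg.norm(d)
def onplane(ci,uv,z):
    o,d=ray(ci,uv); return o+d*(z-o[2])/d[2]
def cross(c1,u1,c2,u2):
    o1,d1=ray(c1,u1);o2,d2=ray(c2,u2)
    t=np.linalg.lstsq(np.c_[d1,-d2],o2-o1,rcond=None)[0]
    a=o1+d1*t[0];b=o2+d2*t[1]; return (a+b)/2,np.linalg.norm(a-b)
def project(ci,P):
    Rm=rot(ci["orientation"]).as_matrix().T; f=200/np.tan(np.radians(ci["fovy"]/2)); K=np.array([[f,0,ci["cx"]],[0,f,ci["cy"]],[0,0,1]])
    return cv2.projectPoints(np.array(P,float).reshape(-1,3),cv2.Rodrigues(Rm)[0],-Rm@np.array(ci["xyz"]),K,ci["D"])[0].reshape(-1,2)
def blobs(im,m,x0,y0,x1,y1,amin=6):
    mm=np.zeros(im.shape[:2],np.uint8); mm[y0:y1,x0:x1]=m[y0:y1,x0:x1]
    n,l,s,c=cv2.connectedComponentsWithStats(mm)
    return [(s[i,4],c[i].round(1)) for i in range(1,n) if s[i,4]>=amin]
E
python3 - <<'E'
from h import *
t=cv2.imread("pics/top0.png");s=cv2.imread("pics/side0.png")
ct,cs=eyes.camera_info("top"),eyes.camera_info("side")
def red(i):
    h=cv2.cvtColor(i,cv2.COLOR_BGR2HSV); return (((h[...,0]<8)|(h[...,0]>172))&(h[...,1]>150)&(h[...,2]>70)).astype(np.uint8)
rt=blobs(t,red(t),300,170,340,205); rs=blobs(s,red(s),310,165,355,205); print(rt,rs)
if rt and rs: print(cross(ct,max(rt,key=lambda b:b[0])[1],cs,max(rs,key=lambda b:b[0])[1]))
dark=lambda i:(i.max(2)<60).astype(np.uint8)
for b in blobs(t,dark(t),215,150,300,220): print("pad",b,onplane(ct,b[1],.18))
a=cv2.resize(t[130:270,200:345],None,fx=4,fy=4,interpolation=cv2.INTER_CUBIC); cv2.imwrite("pics/crop1.png",a)
E
```

```text
[(np.int32(45), array([316.8, 189.6]))] [(np.int32(30), array([331.2, 183.2])), (np.int32(10), array([329.7, 187.1]))]
(array([ 0.56353238, -0.06813988,  0.2354236 ]), np.float64(0.0058913402921012235))
pad (np.int32(27), array([233.6, 201.3])) [0.53804999 0.13389611 0.18      ]
```

View pics/crop1.png

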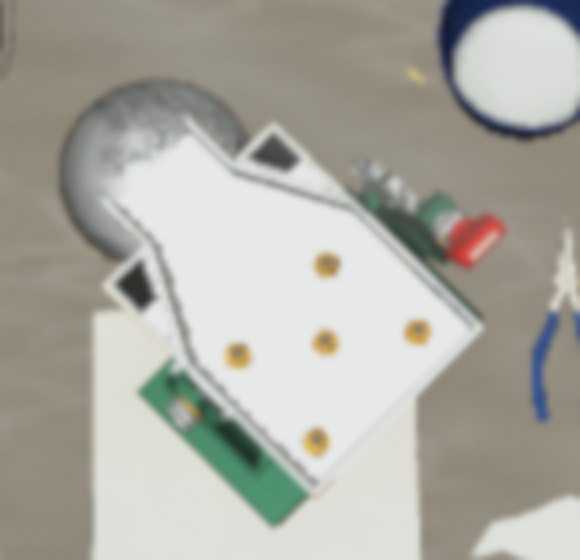

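The crop confirms it: the stippled dark bowl at (237,172) lies under the spout, and the red bar is at about (318,190). The pads are at (268.7,168.7) and (234.2,201.7). Next I'll work out the stand frame and what to move for the approach.

```bash
python3 - <<'E'
from h import *
ct,cs=eyes.camera_info("top"),eyes.camera_info("side")
pr=onplane(ct,(268.7,168.7),.18);pl=onplane(ct,(234.2,201.7),.18)
y=(pl-pr);print("pad dist",np.linalg.norm(y));y/=np.linalg.norm(y);x=np.cross(y,[0,0,1]);yaw=np.arctan2(x[1],x[0])
o=(pl+pr)/2-.074*x;o[2]=0
k=o-.062*x-.097*y+[0,0,.2385]
print("yaw",yaw,"origin",o,"knob pred",k,"proj",project(ct,k),project(cs,k), "measured",cross(ct,(317.8,190),cs,(330.8,184.2)))
st=get_state();T=rot(st["orientation"]);print("tool axes",T.as_matrix().round(3))
d=k-st["tcp_pos"];print("tool shift to knob cm",(100*T.inv().apply(d)).round(2))
ty=T.apply([0,1,0]);a=np.arctan2(ty[1],ty[0]);ya=np.arctan2(y[1],y[0])
print("turn (tool+) so tool y || stand y:",a-ya,a-ya-np.pi,a-ya+np.pi)
E
```

```text
pad dist 0.11855195753145742
yaw 0.8121066144543528 origin [0.52919589 0.03790011 0.        ] knob pred [ 0.55693827 -0.07382885  0.2385    ] proj [[319.57365853 190.91171771]] [[328.4460629  184.30438117]] measured (array([ 0.56221571, -0.07041188,  0.23444165]), np.float64(0.0046278782609848))
tool axes [[-0.938  0.345 -0.001]
 [ 0.345  0.938 -0.001]
 [ 0.    -0.002 -1.   ]]
tool shift to knob cm [-54.82 -45.14   0.36]
turn (tool+) so tool y || stand y: -1.1648507408550057 -4.306443394444798 1.9767419127347874
```

```bash
python3 -m inch '[0,0,-1,-0.117, 0,0,-1,-0.117, 0,0,-1,-0.117, 0,0,-1,-0.117, 0,0,-1,-0.117]' && python3 -m inch '[0,0,-1,-0.117, 0,0,-1,-0.117, 0,0,-1,-0.117, 0,0,0,-0.117, 0,0,0,-0.112]'
cat > where.py <<'E'
from h import *
import sys
# stand frame
yaw=0.812; O=np.array([.5305,.0392,0]); X=np.array([np.cos(yaw),np.sin(yaw),0]);Y=np.array([-X[1],X[0],0])
def stand(p): p=np.array(p)-O; return np.array([p@X,p@Y,p[2]])
def world(s): return O+X*s[0]+Y*s[1]+np.array([0,0,s[2]])
if __name__=="__main__":
    st=get_state();T=rot(st["orientation"])
    print("t",round(st["clock"],2),"tcp stand cm",(100*stand(st["tcp_pos"])).round(2),"F",(st["wrist_force"]@np.c_[X,Y,[0,0,1]]).round(1),"gap",st["finger_gap"].round(4),"grip",round(st["grip_force"],1),"j",st["joint_pos"].round(2))
    print("toolx in stand",(T.apply([1,0,0])@np.c_[X,Y]).round(3))
    if len(sys.argv)>1:
        g=world(np.array(eval(sys.argv[1]))/100); print("shift cm",(100*T.inv().apply(g-st["tcp_pos"])).round(2))
E
python3 where.py '[-6.2,-9.7,32]'
```

```text
clock: 0.52
tcp_pos: [0.1985, 0.5393, 0.2922]
orientation: [-0.0, -0.119, 0.993, -0.0]
wrist_force: [0.4, 1.5, -0.4]
finger_gap: 0.0853
grip_force: 0.0
clock: 0.93
tcp_pos: [0.1988, 0.5398, 0.3227]
orientation: [0.0, -0.398, 0.918, 0.0]
wrist_force: [0.1, -0.4, -0.3]
finger_gap: 0.0855
grip_force: 0.0Traceback (most recent call last):
  File "where.py", line 9, in <module>
    print("t",round(st["clock"],2),"tcp stand cm",(100*stand(st["tcp_pos"])).round(2),"F",(st["wrist_force"]@np.c_[X,Y,[0,0,1]]).round(1),"gap",st["finger_gap"].round(4),"grip",round(st["grip_force"],1),"j",st["joint_pos"].round(2))
                                                                                                                                                ^^^^^^^^^^^^^^^^^^^^^^
AttributeError: 'float' object has no attribute 'round'
```

```bash
sed -i 's/st\["finger_gap"\].round(4)/round(st["finger_gap"],4)/' where.py; python3 where.py '[-6.2,-9.7,33]'
```

```text
t 0.93 tcp stand cm [13.5  58.51 32.27] F [-0.2 -0.3 -0.3] gap 0.0855 grip 0.0 j [1.08 0.31 0.23 1.5  0.   0.26]
toolx in stand [-1.    -0.006]
shift cm [ 20.11 -68.09  -0.76]
```

```bash
R='[1.12,-3.78,0,0, 1.12,-3.78,0,0, 1.12,-3.78,0,0, 1.12,-3.78,0,0, 1.12,-3.78,0,0]'; true
python3 -m inch '[1.12,-3.78,0,0, 1.12,-3.78,0,0, 1.12,-3.78,0,0, 1.12,-3.78,0,0, 1.12,-3.78,0,0]' >/dev/null
python3 -m inch '[1.12,-3.78,0,0, 1.12,-3.78,0,0, 1.12,-3.78,0,0, 1.12,-3.78,0,0, 1.12,-3.78,0,0]' >/dev/null
python3 -m inch '[1.12,-3.78,0,0, 1.12,-3.78,0,0, 1.12,-3.78,0,0, 1.12,-3.78,0,0, 1.12,-3.78,0,0]' 
python3 -m inch '[1.1,-3.7,0,0, 1.1,-3.7,0,0, 0.5,-1.9,0,0, 0,0,0,0, 0,0,0,0]' >/dev/null
python3 where.py '[-6.2,-9.7,33]'
python3 - <<'E'
from h import *
from where import world
ci=eyes.camera_info("wrist");im=eyes.read_camera("wrist")[:,:,::-1];cv2.imwrite("pics/w1.png",im)
print(ci["xyz"],project(ci,world(np.array([-.062,-.097,.2385]))))
E
```

```text
clock: 2.18
tcp_pos: [0.495, 0.0257, 0.3221]
orientation: [-0.0, -0.395, 0.919, 0.0]
wrist_force: [0.7, 0.2, 0.3]
finger_gap: 0.0852
grip_force: 0.0
t 2.6 tcp stand cm [-6.08 -7.57 32.12] F [-0.2 -0.1  0.1] gap 0.0852 grip 0.0 j [-0.25  0.25  0.15  1.48  0.   -1.06]
toolx in stand [-1.     0.002]
shift cm [ 0.12 -2.13 -0.89]
[ 0.49647439 -0.10615951  0.45233418] [[286.51446978 206.45834736]]
```

View pics/w1.png

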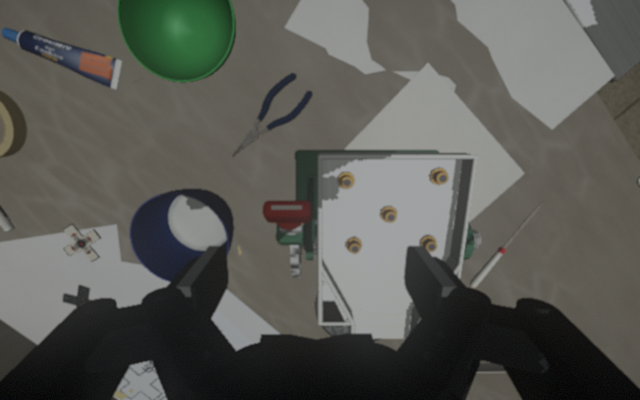

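The red bar is at about (287,211), lying along the stand's y, close to the predicted (286.5,206.5). I'll refine it by its mask and go down over it.

```bash
python3 - <<'E'
from h import *
from where import stand
ci=eyes.camera_info("wrist");t=cv2.imread("pics/w1.png")
h=cv2.cvtColor(t,cv2.COLOR_BGR2HSV);m=(((h[...,0]<8)|(h[...,0]>172))&(h[...,1]>120)&(h[...,2]>40)).astype(np.uint8)
m[:,:230]=0;m[:,340:]=0;m[:180]=0;m[250:]=0
ys,xs=np.nonzero(m);print(xs.min(),xs.max(),ys.min(),ys.max(),xs.mean(),ys.mean())
for u,v in((xs.min(),ys.mean()),(xs.max(),ys.mean()),(xs.mean(),ys.min()),(xs.mean(),ys.max()),(xs.mean(),ys.mean())): print((100*stand(onplane(ci,(u,v),.240))).round(2))
E
```

```text
264 308 202 228 284.6914893617021 213.3918439716312
[ -5.64 -11.3   24.  ]
[-5.64 -7.99 24.  ]
[-6.53 -9.72 24.  ]
[-4.47 -9.78 24.  ]
[-5.64 -9.74 24.  ]
```

```bash

python3 -m inch '[-0.2,-1.04,1,0, -0.2,-1.04,1,0, 0,0,2.5,0, 0,0,2.5,0, 0,0,2.5,0]' >/dev/null
python3 -m inch '[0,0,0,0, 0,0,0,0, 0,0,0,0, 0,0,0,0, 0,0,0,0]' -1 35 >/dev/null
python3 -m inch '[0,0,0,0, 0,0,0,0, 0,0,0,0, 0,0,0,0, 0,0,0,0]' 
python3 where.py '[-5.7,-9.65,22.7]'
python3 - <<'E'
from h import *
im=eyes.read_camera("wrist")[:,:,::-1];cv2.imwrite("pics/w2.png",im)
E
```

```text
clock: 3.9
tcp_pos: [0.5625, -0.0676, 0.2291]
orientation: [0.002, -0.395, 0.919, -0.001]
wrist_force: [-0.6, -0.1, 6.7]
finger_gap: 0.0353
grip_force: 39.0
t 3.9 tcp stand cm [-5.55 -9.68 22.91] F [-0.5  0.4  6.7] gap 0.0353 grip 39.0 j [-0.26  0.3  -0.01  1.26  0.   -1.07]
toolx in stand [-1. -0.]
shift cm [0.15 0.03 0.2 ]
```

View pics/w2.png

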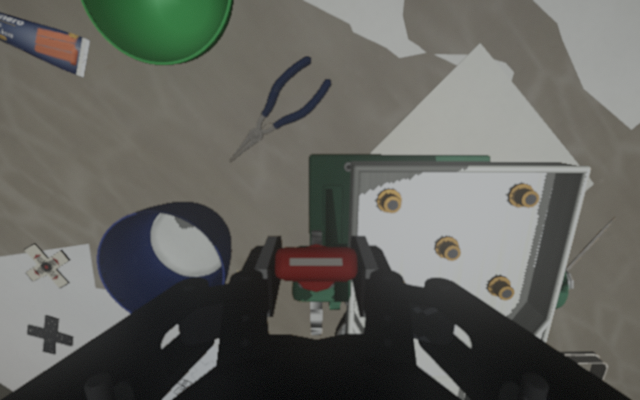

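The bar at (316,263) is held squarely by its ends (gap 35.3 mm). Now I'll pull it 13 mm along its axis.

```bash

python3 -m inch '[0.19,0,-0.27,0, 0.19,0,-0.27,0, 0.19,0,-0.27,0, 0.19,0,-0.27,0, 0,0,0,0]' - 45
python3 where.py
```

```text
clock: 4.37
tcp_pos: [0.5579, -0.0725, 0.2386]
orientation: [0.002, -0.395, 0.919, -0.0]
wrist_force: [7.1, 2.5, -3.8]
finger_gap: 0.0353
grip_force: 45.4
t 4.37 tcp stand cm [-6.21 -9.67 23.86] F [ 6.7 -3.5 -3.8] gap 0.0353 grip 45.4 j [-0.27  0.29  0.    1.28  0.   -1.09]
toolx in stand [-1.    -0.001]
```

```bash

python3 -m inch '[0.12,0,-0.16,0, 0,0,0,0.06, 0,0,0,0.06, 0,0,0,0.06, 0,0,0,0.06]' 
python3 where.py
python3 -m inch '[0,0,0,0.06, 0,0,0,0.06, 0,0,0,0.06, 0,0,0,0.06, 0,0,0,0]' >/dev/null
python3 where.py
```

```text
clock: 4.78
tcp_pos: [0.5565, -0.072, 0.2391]
orientation: [0.001, -0.282, 0.959, 0.002]
wrist_force: [6.7, 3.7, -3.3]
finger_gap: 0.0353
grip_force: 74.4
t 4.78 tcp stand cm [-6.28 -9.54 23.91] F [ 7.3 -2.3 -3.3] gap 0.0353 grip 74.4 j [-0.27  0.29  0.    1.29  0.   -0.85]
toolx in stand [-0.971  0.237]
t 5.2 tcp stand cm [-6.39 -9.57 24.02] F [ 2.3 -2.   2.4] gap 0.0352 grip 104.6 j [-0.27  0.28  0.    1.29  0.   -0.61]
toolx in stand [-0.887  0.461]
```

```bash
python3 - <<'E'
from h import *
im=eyes.read_camera("wrist")[:,:,::-1];s=eyes.read_camera("side")[:,:,::-1]
a=im[120:400,140:500];b=cv2.resize(s[150:240,270:390],(373,280),interpolation=cv2.INTER_CUBIC);cv2.imwrite("pics/w3.png",np.hstack([a,b]))
E
```

```text
(no output)
```

View pics/w3.png

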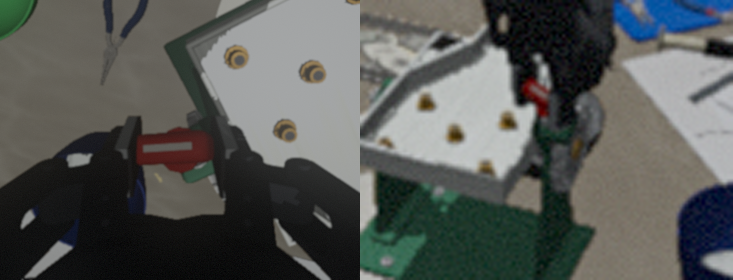

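The knob turns with the tool. It's wedging a little, so I'll lower the grip force and carry on past the park angle.

```bash

python3 -m inch '[0,0,-0.05,0.06, 0,0,-0.05,0.06, 0,0,0,0.06, 0,0,0,0.06, 0,0,0,0.06]' - 25
python3 where.py
python3 -m inch '[0,0,0,0.06, 0,0,0,0.06, 0,0,0,0.06, 0,0,0,0.06, 0,0,0,0]' >/dev/null
python3 where.py
```

```text
clock: 5.72
tcp_pos: [0.5551, -0.0741, 0.2417]
orientation: [0.0, -0.016, 1.0, -0.0]
wrist_force: [11.3, -11.9, -9.5]
finger_gap: 0.0353
grip_force: 120.7
t 5.72 tcp stand cm [-6.53 -9.58 24.17] F [ -0.9 -16.4  -9.5] gap 0.0353 grip 120.7 j [-0.28  0.28  0.    1.29 -0.   -0.31]
toolx in stand [-0.71   0.704]
t 6.13 tcp stand cm [-6.54 -9.61 24.11] F [0.7 0.8 4. ] gap 0.0352 grip 117.5 j [-0.28  0.28  0.    1.29 -0.   -0.07]
toolx in stand [-0.522  0.853]
```

```bash

python3 -m inch '[0,0,0,0, 0,0,0,0, 0,0,0,0, 0,0,-2,0, 0,0,-2,0]' 1 25
python3 where.py
python3 - <<'E'
from h import *
ci=eyes.camera_info("wrist")
im=eyes.read_camera("wrist")[:,:,::-1];s=eyes.read_camera("side")[:,:,::-1];cv2.imwrite("pics/w4full.png",im)
a=im[80:360,140:500];b=cv2.resize(s[150:240,270:390],(373,280),interpolation=cv2.INTER_CUBIC);cv2.imwrite("pics/w4.png",np.hstack([a,b]))
E
```

```text
clock: 6.55
tcp_pos: [0.5542, -0.0735, 0.2796]
orientation: [-0.002, 0.103, 0.995, 0.0]
wrist_force: [0.6, -0.4, -0.5]
finger_gap: 0.085
grip_force: 0.0
t 6.55 tcp stand cm [-6.55 -9.48 27.96] F [ 0.1 -0.7 -0.5] gap 0.085 grip 0.0 j [-0.28  0.28  0.09  1.39 -0.   -0.07]
toolx in stand [-0.524  0.852]
```

View pics/w4.png

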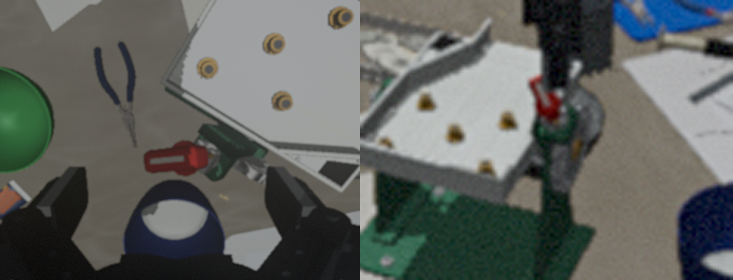

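The bar followed the tool yaw, to roughly θ ≈ 1.1 rad, and stays out. Closing across its thickness with the jaws along the stand's y will square it to the full quarter turn.

```bash

python3 -m inch '[0,0,-1,-0.115, 0,0,0,-0.115, 0,0,0,-0.115, 0,0,0,-0.115, 0,0,0,-0.115]' >/dev/null
python3 -m inch '[0,0,0,-0.115, 0,0,0,-0.11, 0,0,0,-0.11, 0,0,0,-0.11, 0,0,0,0]' >/dev/null
python3 where.py '[-6.5,-9.65,24.2]'
```

```text
t 7.48 tcp stand cm [-6.51 -9.55 28.98] F [-0.2  0.2 -0.4] gap 0.0854 grip 0.0 j [-0.28  0.28  0.11  1.41 -0.   -1.09]
toolx in stand [-1.    -0.003]
shift cm [-0.01 -0.11  4.78]
```

```bash

python3 -m inch '[0,-0.1,1.6,0, 0,0,1.6,0, 0,0,1.5,0, 0,0,0,0, 0,0,0,0]' >/dev/null
python3 -m inch '[0,0,0,0, 0,0,0,0, 0,0,0,0, 0,0,0,0, 0,0,0,0]' -1 25 
python3 -m inch '[0,0,0,0, 0,0,0,0, 0,0,0,0, 0,0,0,0, 0,0,0,0]' 
python3 where.py
```

```text
clock: 8.32
tcp_pos: [0.5564, -0.0745, 0.2446]
orientation: [0.0, -0.395, 0.919, -0.0]
wrist_force: [-1.1, 1.4, 4.9]
finger_gap: 0.0321
grip_force: 24.4
clock: 8.73
tcp_pos: [0.5563, -0.0745, 0.2445]
orientation: [0.001, -0.395, 0.919, -0.0]
wrist_force: [-2.0, 0.1, 5.4]
finger_gap: 0.032
grip_force: 24.5
t 8.73 tcp stand cm [-6.47 -9.7  24.45] F [-1.3  1.5  5.4] gap 0.032 grip 24.5 j [-0.28  0.28  0.01  1.3   0.   -1.09]
toolx in stand [-1. -0.]
```

```bash

python3 -m inch '[0,0,0,0.08, 0,0,0,0.08, 0,0,0,0.08, 0,0,0,0.08, 0,0,0,0]' - 30
python3 where.py
python3 - <<'E'
from h import *
im=eyes.read_camera("wrist")[:,:,::-1];s=eyes.read_camera("side")[:,:,::-1]
a=im[80:360,140:500];b=cv2.resize(s[150:240,270:390],(373,280),interpolation=cv2.INTER_CUBIC);cv2.imwrite("pics/w5.png",np.hstack([a,b]))
E
```

```text
clock: 9.15
tcp_pos: [0.5558, -0.0739, 0.244]
orientation: [-0.0, -0.246, 0.969, -0.0]
wrist_force: [-5.3, 1.0, 4.5]
finger_gap: 0.0162
grip_force: 116.6
t 9.15 tcp stand cm [-6.46 -9.62 24.4 ] F [-2.9  4.6  4.5] gap 0.0162 grip 116.6 j [-0.28  0.28  0.01  1.3  -0.   -0.77]
toolx in stand [-0.951  0.309]
```

View pics/w5.png

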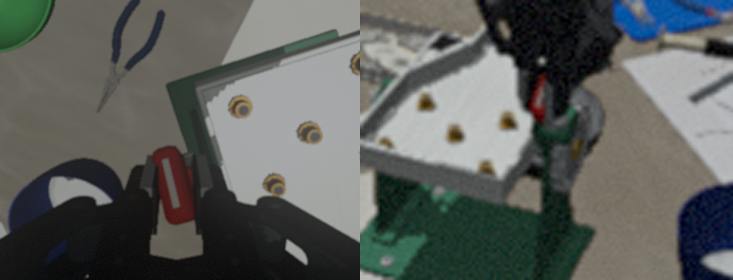

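The jaws now hold the bar by its thickness (gap 16 mm), turned against the end stop. Next I'll release, lift and go above the left press pad with the jaws shut.

```bash

python3 -m inch '[0,0,0,0, 0,0,0,0, 0,0,0,0, 0,0,0,0, 0,0,-2,0]' 1 
python3 -m inch '[0,0,-2,0, 0,0,-2,-0.08, 0,0,-1,-0.08, 0,0,0,-0.08, 0,0,0,-0.08]' >/dev/null
python3 where.py '[8,5.9,26]'
python3 - <<'E'
from h import *
im=eyes.read_camera("wrist")[:,:,::-1];s=eyes.read_camera("side")[:,:,::-1]
a=im[80:360,140:500];b=cv2.resize(s[150:240,270:390],(373,280),interpolation=cv2.INTER_CUBIC);cv2.imwrite("pics/w6.png",np.hstack([a,b]))
E
```

```text
clock: 9.67
tcp_pos: [0.5543, -0.0739, 0.2599]
orientation: [-0.003, -0.243, 0.97, 0.002]
wrist_force: [0.2, 0.5, -0.4]
finger_gap: 0.0753
grip_force: 0.0
t 10.08 tcp stand cm [-6.45 -9.74 31.47] F [ 0.2  0.1 -0.3] gap 0.0853 grip 0.0 j [-0.28  0.28  0.17  1.46  0.   -1.09]
toolx in stand [-1.    -0.004]
shift cm [-14.51  15.59   5.46]
```

View pics/w6.png

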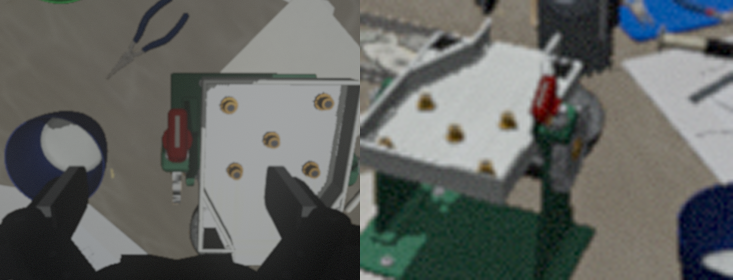

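The bar lies along the stand's x, so it's parked at the full quarter turn and still raised. Now to the pad with the jaws shut.

```bash

python3 -m inch '[-2.4,2.6,0,0, -2.4,2.6,0,0, -2.4,2.6,0,0, -2.4,2.6,0,0, -2.4,2.6,0,0]' -1 30 >/dev/null
python3 -m inch '[-2.5,2.6,1,0, 0,0,2,0, 0,0,2,0, 0,0,2,0, 0,0,0,0]' >/dev/null
python3 where.py '[8,5.9,19.5]'
```

```text
t 11.02 tcp stand cm [ 7.87  6.12 23.93] F [-0.8  0.2 -0.2] gap -0.0002 grip 0.0 j [ 0.11  0.29  0.    1.29  0.   -0.7 ]
toolx in stand [-1.     0.001]
shift cm [-0.16 -0.24  4.43]
```

```bash
python3 - <<'E'
from h import *
from where import stand
ci=eyes.camera_info("wrist");im=eyes.read_camera("wrist")[:,:,::-1];cv2.imwrite("pics/w7.png",im)
# brass mask, bushes' positions on the tray floor
h=cv2.cvtColor(im,cv2.COLOR_BGR2HSV);m=((h[...,0]>8)&(h[...,0]<28)&(h[...,1]>90)&(h[...,2]>60)).astype(np.uint8)
for a,c in blobs(im,m,0,0,640,400,15): print(a,c,(100*stand(onplane(ci,c,.16))).round(1))
E
```

```text
101 [148.2   2.9] [-5.7 -4.2 16. ]
282 [224.4  54.5] [-2.7  0.3 16. ]
314 [292.2 105.7] [ 0.5  4.6 16. ]
95 [181.6 110.9] [ 0.8 -2.9 16. ]
34 [173.6 112.5] [ 0.9 -3.4 16. ]
```

```bash

python3 -m inch '[-0.16,-0.24,1.6,0, 0,0,1.6,0, 0,0,1.2,0, 0,0,0.3,0, 0,0,0.3,0]' >/dev/null
python3 where.py
python3 -m inch '[0,0,0.4,0, 0,0,0.4,0, 0,0,0.4,0, 0,0,0.4,0, 0,0,0.4,0]' >/dev/null
python3 where.py
```

```text
t 11.48 tcp stand cm [ 8.19  5.64 19.44] F [-0.1 -0.4  1. ] gap 0.0004 grip 0.0 j [ 0.1   0.31 -0.08  1.18  0.   -0.71]
toolx in stand [-1.     0.001]
t 11.9 tcp stand cm [ 8.3   5.62 17.46] F [ 3.7 -0.8  4.8] gap -0.0003 grip 2.6 j [ 0.1   0.32 -0.12  1.13  0.   -0.71]
toolx in stand [-1. -0.]
```

```bash

python3 -m inch '[0,0,0.3,0, 0,0,0.3,0, 0,0,0.3,0, 0,0,0.3,0, 0,0,0.3,0]' >/dev/null
python3 where.py
python3 -m inch '[0,0,0.3,0, 0,0,0.3,0, 0,0,0.3,0, 0,0,0.1,0, 0,0,0,0]' >/dev/null
python3 where.py
python3 -m inch '[0,0,0,0, 0,0,0,0, 0,0,0,0, 0,0,0,0, 0,0,0,0]' >/dev/null
python3 - <<'E'
from h import *
from where import stand
for n in("wrist","side","top"):
    ci=eyes.camera_info(n);im=eyes.read_camera(n)[:,:,::-1];cv2.imwrite(f"pics/p_{n}.png",im)
    h=cv2.cvtColor(im,cv2.COLOR_BGR2HSV);m=((h[...,0]>8)&(h[...,0]<28)&(h[...,1]>90)&(h[...,2]>60)).astype(np.uint8)
    r={"wrist":(0,0,640,400),"side":(240,140,400,260),"top":(205,130,330,270)}[n]
    print(n)
    for a,c in blobs(im,m,*r,3): print(a,c,(100*stand(onplane(ci,c,.14))).round(1),(100*stand(onplane(ci,c,.015))).round(1))
E
```

```text
t 12.32 tcp stand cm [ 8.24  5.66 15.87] F [ 4.1 -1.3  4.4] gap -0.0003 grip 2.9 j [ 0.1   0.33 -0.14  1.1   0.   -0.71]
toolx in stand [-1. -0.]
t 12.73 tcp stand cm [ 8.14  5.68 14.83] F [ 2.3 -1.9  4.1] gap -0.0 grip 2.5 j [ 0.1   0.33 -0.16  1.08 -0.   -0.71]
toolx in stand [-1.  0.]
wrist
10 [239.7 254.8] [ 8.3  1.8 14. ] [14.6 -1.7  1.5]
628 [257.1 270.3] [ 9.2  2.7 14. ] [16.3 -0.1  1.5]
side
6 [330.2 188. ] [ 4.9 -5.9 14. ] [20.8  0.1  1.5]
8 [339.4 196.6] [ 2.1 -9.8 14. ] [17.5 -4.5  1.5]
top
21 [240.2 171.9] [12.7 -0.7 14. ] [16.1 -1.9  1.5]
```

```bash

python3 -m inch '[0,0,0,0, 0,0,0,0, 0,0,0,0, 0,0,0,0, 0,0,0,0]' 
python3 - <<'E'
from h import *
w=eyes.read_camera("wrist")[:,:,::-1];t=eyes.read_camera("top")[:,:,::-1];s=eyes.read_camera("side")[:,:,::-1]
a=cv2.resize(t[130:255,200:340],(310,277));b=cv2.resize(s[150:240,260:360],(310,277))
c=cv2.resize(w[40:360,120:400],(485,554))
cv2.imwrite("pics/m8.png",np.hstack([c,np.vstack([a,b])]))
E
```

```text
clock: 13.72
tcp_pos: [0.5453, 0.1377, 0.1486]
orientation: [-0.0, -0.395, 0.919, 0.0]
wrist_force: [0.8, -0.4, 3.9]
finger_gap: -0.0001
grip_force: 2.1
```

View pics/m8.png

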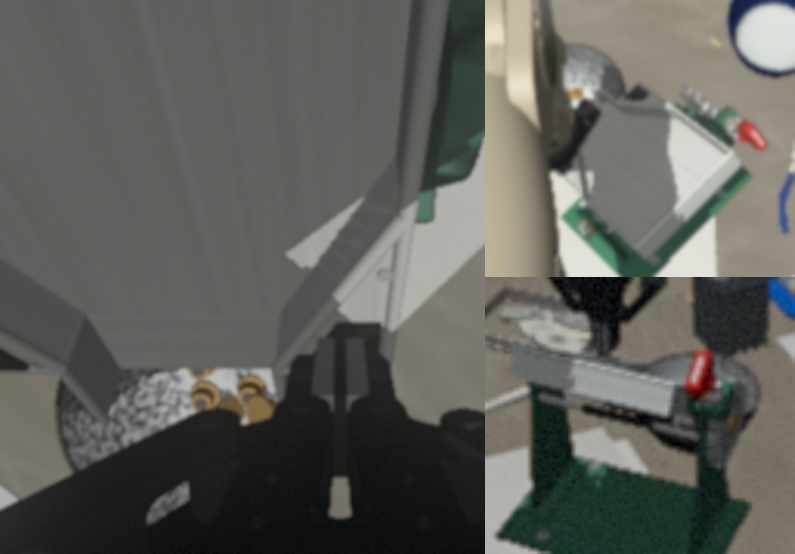

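The tilted tray floor is empty. Brass shows inside the bowl at about (205-260,390-410) in the montage, and the knob is still parked. I'll let the tray up slowly, following it.

```bash

python3 -m inch '[0,0,-0.6,0, 0,0,-0.6,0, 0,0,-0.6,0, 0,0,-0.6,0, 0,0,-0.6,0]' >/dev/null
python3 -m inch '[0,0,-0.5,0, 0,0,-0.5,0, 0,0,-0.5,0, 0,0,-1.5,0, 0,0,-2.5,0]' >/dev/null
python3 -m inch '[0,0,-2.7,0, 0,0,-2.7,0, 0,0,-2.7,0, 0,0,-2.7,0, 0,0,-2,0]' >/dev/null
python3 where.py '[-6.5,-9.7,34]'
python3 - <<'E'
from h import *
from where import stand
for n in("wrist","side","top"):
    ci=eyes.camera_info(n);im=eyes.read_camera(n)[:,:,::-1];cv2.imwrite(f"pics/q_{n}.png",im)
    h=cv2.cvtColor(im,cv2.COLOR_BGR2HSV);m=((h[...,0]>8)&(h[...,0]<28)&(h[...,1]>90)&(h[...,2]>60)).astype(np.uint8)
    r={"wrist":(0,0,640,400),"side":(240,140,400,260),"top":(205,130,330,270)}[n]
    print(n)
    for a,c in blobs(im,m,*r,3): print(a,c,(100*stand(onplane(ci,c,.155))).round(1),(100*stand(onplane(ci,c,.015))).round(1))
E
```

```text
t 15.12 tcp stand cm [ 8.17  5.69 36.4 ] F [ 0.5 -0.8  0.1] gap 0.0001 grip 0.0 j [ 0.1   0.29  0.31  1.59  0.   -0.71]
toolx in stand [-1. -0.]
shift cm [ 14.67 -15.39   2.4 ]
wrist
8 [134.5  32.5] [ -6.7 -13.   15.5] [-10.1 -20.7   1.5]
35 [130.7  46.8] [ -5.4 -13.6  15.5] [ -8.2 -21.5   1.5]
side
5 [330.4 187.8] [ 3.1 -6.7 15.5] [21.   0.   1.5]
7 [339.  197.1] [  0.  -10.4  15.5] [17.2 -4.5  1.5]
top
7 [235. 172.] [13.2  0.4 15.5] [17.2 -0.9  1.5]
5 [247.8 232.2] [-0.2  8.8 15.5] [2.  8.7 1.5]
```

The tray floor holds no brass any more; the remaining small blobs are the knob's edge and brass in the bowl. Now back over the knob. I'll straddle the bar loosely across its thickness and turn it back.

```bash

python3 -m inch '[2.44,-2.56,0,0, 2.44,-2.56,0,0, 2.44,-2.56,0,0, 2.44,-2.56,0,0, 2.44,-2.56,0,0]' 0 20 >/dev/null
python3 -m inch '[2.47,-2.56,0.4,0, 0,0,2,0, 0,0,2,0, 0,0,1,0, 0,0,0,0]' >/dev/null
python3 where.py '[-6.5,-9.68,24.4]'
```

```text
t 16.1 tcp stand cm [-6.6  -9.52 30.38] F [-0.6 -0.1 -0.7] gap 0.0431 grip 0.0 j [-0.28  0.28  0.15  1.45  0.   -1.09]
toolx in stand [-1.  0.]
shift cm [-0.12 -0.2   5.98]
```

```bash

python3 -m inch '[-0.1,-0.2,2,0, 0,0,2,0, 0,0,1.9,0, 0,0,0,0, 0,0,0,0]' >/dev/null
python3 where.py
python3 -m inch '[0,0,0,0, 0,0,0,0, 0,0,0,-0.1, 0,0,0,-0.1, 0,0,0,-0.1]' -0.39 >/dev/null
python3 where.py
python3 -m inch '[0,0,0,-0.1, 0,0,0,-0.1, 0,0,0,-0.1, 0,0,0,-0.1, 0,0,0,-0.1]' >/dev/null
python3 where.py
```

```text
t 16.52 tcp stand cm [-6.38 -9.79 24.85] F [-0.7  0.   1.3] gap 0.0427 grip 0.0 j [-0.28  0.29  0.03  1.31  0.   -1.09]
toolx in stand [-1.    -0.001]
t 16.93 tcp stand cm [-6.35 -9.93 25.03] F [ 1.1 -0.3 -0.3] gap 0.0261 grip 0.7 j [-0.28  0.29  0.03  1.31  0.   -1.39]
toolx in stand [-0.954 -0.301]
t 17.35 tcp stand cm [-6.37 -9.81 24.97] F [-0.5  2.5 -1. ] gap 0.0261 grip 1.2 j [-0.28  0.29  0.03  1.31  0.   -1.89]
toolx in stand [-0.693 -0.721]
```

```bash

python3 -m inch '[0,0,0.2,-0.1, 0,0,0.2,-0.1, 0,0,0,-0.1, 0,0,0,-0.1, 0,0,0,-0.1]' >/dev/null
python3 where.py
python3 -m inch '[0,0,0,-0.1, 0,0,0,-0.1, 0,0,0,-0.1, 0,0,0,-0.1, 0,0,0,0]' >/dev/null
python3 where.py
python3 - <<'E'
from h import *
from where import stand
for n in("side","top","wrist"):
    im=eyes.read_camera(n)[:,:,::-1];cv2.imwrite(f"pics/r_{n}.png",im);ci=eyes.camera_info(n)
    h=cv2.cvtColor(im,cv2.COLOR_BGR2HSV);m=(((h[...,0]<8)|(h[...,0]>172))&(h[...,1]>120)&(h[...,2]>40)).astype(np.uint8)
    x0,y0,x1,y1={"wrist":(200,150,420,320),"side":(310,160,360,215),"top":(295,165,345,215)}[n]
    k=np.zeros_like(m);k[y0:y1,x0:x1]=m[y0:y1,x0:x1]
    p=np.argwhere(k)[:,::-1].astype(np.float32);
    if len(p)<5: print(n,len(p));continue
    print(n,len(p),p.mean(0),cv2.minAreaRect(p))
E
```

```text
t 17.77 tcp stand cm [-6.41 -9.83 24.61] F [-1.7  1.7  1.7] gap 0.0263 grip 1.5 j [-0.28  0.29  0.02  1.3  -0.   -2.39]
toolx in stand [-0.263 -0.965]
t 18.18 tcp stand cm [-6.21 -9.97 24.62] F [ 5.3 -1.  -2.7] gap 0.0262 grip 2.3 j [-0.28  0.29  0.02  1.3   0.   -2.79]
toolx in stand [ 0.134 -0.991]
side 23 [331.91306 182.13043] ((329.8448486328125, 181.13792419433594), (13.55575942993164, 5.942251205444336), 21.801406860351562)
top 0
wrist 2391 [310.3028  258.89795] ((309.6490478515625, 261.3717041015625), (45.764984130859375, 75.43544006347656), 10.61965560913086)
```

The tool now feels about 5 N of the spring's axial pull, so the pin is dropping and leaning on a finger. I'll open to let it go home, lift and check.

```bash

python3 -m inch '[0,0,0,0, 0,0,0,0, 0,0,0,0, 0,0,0,0, 0,0,-1,0]' 1
python3 -m inch '[0,0,-2,0, 0,0,-2,0, 0,0,-2,0, 0,0,-1,0, 0,0,0,0]' >/dev/null
python3 where.py
python3 - <<'E'
from h import *
from where import world
P=world(np.array([-.056,-.0965,.2385]));Q=world(np.array([-.056-.006,-.0965,.2471]))
for n in("side","top","wrist"):
    im=eyes.read_camera(n)[:,:,::-1];cv2.imwrite(f"pics/s_{n}.png",im);ci=eyes.camera_info(n)
    h=cv2.cvtColor(im,cv2.COLOR_BGR2HSV);m=(((h[...,0]<8)|(h[...,0]>172))&(h[...,1]>120)&(h[...,2]>40)).astype(np.uint8)
    x0,y0,x1,y1={"wrist":(200,100,420,320),"side":(310,160,360,215),"top":(295,165,345,215)}[n]
    k=np.zeros_like(m);k[y0:y1,x0:x1]=m[y0:y1,x0:x1]
    p=np.argwhere(k)[:,::-1].astype(np.float32)
    print(n,len(p),"pred home/out",project(ci,P),project(ci,Q))
    if len(p)>4: print(p.mean(0),cv2.minAreaRect(p))
s0=cv2.imread("pics/side0.png");h=cv2.cvtColor(s0,cv2.COLOR_BGR2HSV);m=(((h[...,0]<8)|(h[...,0]>172))&(h[...,1]>120)&(h[...,2]>40))
p=np.argwhere(m[160:215,310:360])[:,::-1].astype(np.float32)+[310,160];print("start side",len(p),p.mean(0),cv2.minAreaRect(p.astype(np.float32)))
E
```

```text
clock: 18.75
tcp_pos: [0.5571, -0.075, 0.2534]
orientation: [0.0, 0.951, -0.31, -0.002]
wrist_force: [-0.1, -0.5, -0.4]
finger_gap: 0.0839
grip_force: 0.0
t 19.17 tcp stand cm [-6.35 -9.98 32.84] F [ 0.3 -0.3 -0.6] gap 0.0853 grip 0.0 j [-0.28  0.28  0.21  1.5  -0.   -2.79]
toolx in stand [ 0.129 -0.992]
side 72 pred home/out [[329.43992134 182.54722898]] [[328.59474777 180.99226923]]
[330.2361 183.875 ] ((329.2440185546875, 183.90798950195312), (13.684738159179688, 8.139288902282715), 10.30484676361084)
top 0 pred home/out [[317.05638159 188.74372338]] [[319.10757389 189.72603897]]
wrist 885 pred home/out [[306.46729633 208.38656628]] [[314.21746358 212.98032027]]
[305.11865 209.10847] ((304.67279052734375, 210.35403442382812), (31.45514488220215, 43.44633102416992), 10.007979393005371)
start side 66 [330.01515152 184.18181818] ((329.16217041015625, 184.0270233154297), (13.480716705322266, 8.219949722290039), 9.462321281433105)
```

```bash

python3 -m inch '[2,2.7,0,0, 2,2.7,0,0, 2,2.7,0,0, 2,2.7,0,0, 2,2.7,0,0]' >/dev/null
python3 -m inch '[2,2.7,0,0, 2,2.7,0,0, 2,2.7,0,0, 0,0,0,0, 0,0,0,0]'
python3 - <<'E'
from h import *
for n in("side","top"):
    a=cv2.imread(f"pics/{n}0.png");b=eyes.read_camera(n)[:,:,::-1].copy();cv2.imwrite(f"pics/z_{n}.png",b)
    x0,y0,x1,y1={"side":(310,160,360,215),"top":(300,170,340,205)}[n]
    for im in(a,b):
        h=cv2.cvtColor(im,cv2.COLOR_BGR2HSV);m=(((h[...,0]<8)|(h[...,0]>172))&(h[...,1]>120)&(h[...,2]>40))
        p=(np.argwhere(m[y0:y1,x0:x1])[:,::-1]+[x0,y0]).astype(np.float32);print(n,len(p),p.mean(0) if len(p) else 0,cv2.minAreaRect(p) if len(p)>4 else 0)
    d=cv2.absdiff(a,b).max(2)
    print("knob diff",d[y0:y1,x0:x1].mean())
    if n=="top":
        for nm,(x,y,X,Y) in dict(file=(185,220,208,290),pencil=(380,245,428,282),green=(370,185,422,240),bowlrim=(210,150,240,198)).items(): print(nm,d[y:Y,x:X].mean())
        h=cv2.cvtColor(b,cv2.COLOR_BGR2HSV);m=((h[...,0]>8)&(h[...,0]<28)&(h[...,1]>90)&(h[...,2]>60)).astype(np.uint8)
        print(blobs(b,m,205,130,315,255,2))
E
```

```text
clock: 20.15
tcp_pos: [0.567, -0.3355, 0.3221]
orientation: [0.004, 0.947, -0.321, -0.003]
wrist_force: [0.1, 1.2, -0.4]
finger_gap: 0.0854
grip_force: 0.0
side 66 [330.01514 184.18182] ((329.16217041015625, 184.0270233154297), (13.480716705322266, 8.219949722290039), 9.462321281433105)
side 67 [330.      184.14925] ((329.22802734375, 183.99598693847656), (13.684738159179688, 8.3181734085083), 10.30484676361084)
knob diff 10.76690909090909
top 87 [317.32184 189.14943] ((317.5413818359375, 188.70343017578125), (8.885866165161133, 14.117732048034668), 41.633541107177734)
top 87 [317.32184 189.14943] ((317.5413818359375, 188.70343017578125), (8.885866165161133, 14.117732048034668), 41.633541107177734)
knob diff 4.525714285714286
file 4.650310559006211
pencil 53.840090090090094
green 42.243706293706296
bowlrim 7.398611111111111
[(np.int32(7), array([235., 172.])), (np.int32(5), array([247.8, 232.2]))]
```

The knob's outline matches the starting pictures to the pixel, so it's home. The tray is empty, and no brass shows outside the bowl.

```bash
python3 -c "
from workcell import env
print(env.hand_in())"
```

```text
the job is handed in; nothing more can be done
None
```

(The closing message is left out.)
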